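# Probe the depth of the brass die and lock the gauge

## Task

Two depth gauges stand on the jeweller's bench. On the one that stands over the brass-coloured die, lower the probe by its black knob until its tip rests on the bottom of the die's bore, then press that gauge's raised red lever fully down to lock the probe at this height and let go. Leave the other gauge, over the dark steel die, as it is.

Things in the scene. Friction and masses are not known exactly. Their poses are not given: they have to be found in the camera images.
- gauge: The wanted gauge, fixed to the bench, over the brass die: dark base 115 x 100 x 15 mm, column at the back, grey head (underside 125 mm, top 155 mm above the bench); only probe and red lever stand above the head. Origin on the bench under the probe's vertical axis; x points level from probe to column (away from the robot within 0.25 rad), z up. The table under the die is fixed; its height varies.
- probe (a joint): How far this gauge's probe has been lowered, in m: 0 top, 0.09 at most; 0 to 0.02 at the start. It slides straight down through the head; friction of about 2.5 N holds it where it is left. It meets the floor of the bore after 37 to 80 mm of travel; the height of the die varies.
- probe_knob (a point): Middle of the black ribbed knob on this gauge's probe: upright cylinder, 20 mm diameter, 30 mm tall, 240 to 268 mm above the bench at the start, 183 to 207 mm when the tip rests in the die. Pinch it from above with the fingers on its two sides along the gauge's y axis, clear of the red lever on the -x side. Axes as the gauge's.
- probe_tip (a point): Flat lower end of the probe of this gauge, a steel rod of 8 mm diameter, 147 mm below the middle of the knob. Axes as the gauge's.
- lock (a joint): Angle of the red lock lever of this gauge, in rad: 0 = raised about 52 degrees (unlocked), 0.9 = pressed down level (locked, at its stop). At the start 0 to 0.15. It stays where it is left; about 2 N at the pad moves it.
- lock_pad (a point): Middle of the upper face of the 20 x 20 mm red pad at the lever's free end, 50 mm from its hinge. The hinge is 24 mm from the probe's axis along the gauge's -x and 163 mm above the bench; the lever points to -x. Locked, the pad is 74 mm from the probe's axis, its top 166 mm above the bench. Closed fingertips pressing straight down 64 mm from the probe's axis carry it all the way.
- brass_die: Loose brass die under the probe of the wanted gauge: a round block 56 mm in diameter and 30 mm tall with a blind bore 34 mm in diameter from above, whose floor is 8 mm above the underside. It stands on the gauge's table, its axis within 6 mm of the probe's. Origin at the centre of its underside, z up.
- other_probe (a joint): How far the probe of the other gauge, the one over the dark steel die, is lowered (m). That gauge is a twin, fixed to the bench at the other place. Leave it. Between the two places a lamp's round white head (122 mm across) hangs at x 0.62, y 0.05, 0.59 m up: pass it on the robot's side.
- other_lock (a joint): Angle of the other gauge's red lever, 0 raised to 0.9 rad down. Leave it.
There are look-alikes about, which are no part of the job. What is meant by the brass_die is not purple, and is the smaller of those in its own colour.

How it is judged:
On the way, in this order (a step that is already met when the one before it is completed fails the run):
1. the probe's tip rests on the floor of the brass die's bore while the lever is still up (z of probe_tip in the frame of brass_die below 0.012 m and horizontal distance between probe_tip and brass_die below 0.015 m and contact force between gauge and brass_die above 0.3 N and value of joint lock below 0.35 rad), for 0.1 s.
2. the red lever is pressed down with the probe still at the bottom (value of joint lock above 0.7 rad and z of probe_tip in the frame of brass_die below 0.012 m), for 0.1 s.
At the end, for the whole second after the job is handed in: The wanted gauge's lever is down (lock above 0.7 rad); its tip is within 4 mm of the bore floor (under 12 mm above the die's underside, under 15 mm from its axis); the die is upright and still; the other gauge is still up (probe under 0.03 m, lever under 0.3 rad) (all of step 2 and horizontal distance between probe_tip and brass_die below 0.015 m and angle between brass_die's own z axis and vertical below 0.1 rad and linear speed of brass_die below 0.02 m/s and value of joint other_probe below 0.03 m and value of joint other_lock below 0.3 rad); the robot touches nothing.
It fails at once if the other gauge's probe lowered or its lever pressed (value of joint other_probe above 0.03 m or value of joint other_lock above 0.3 rad).
It fails at once if the lever pressed down while the probe is still off the bottom (value of joint lock above 0.6 rad and z of probe_tip in the frame of brass_die above 0.014 m).
It also fails if it takes over 48 s, if anything falls off the work surface, if the arm or the gripper's body presses on something with over 40 N, if the wrist force passes 120 N, or if a joint passes its speed limit or range.

## Robot

A 6-joint arm with a two-finger parallel gripper is mounted at the origin on a cart in front of the work surface, level with it; the furniture and walls round the work are solid. World frame = base frame: x ahead of the robot, y to its left, z up, the work surface at z = 0. Lengths are in m, angles in rad, forces in N, time in s.
With the tool pointing down it reaches from about 0.425 to 0.95 m from the base axis. Payload 14.7 kg.
Tool frame: the origin (TCP) lies on the centre line of the jaws, within the pads' length; the fingertips stand 14 mm ahead of it and the grasp point (between the pads) lies 5 mm behind it (tcp_to_tips is the distance from the TCP to the fingertips, in m); z points along the fingers, y is the line along which they close (so a half turn about z gives the same grasp; the last joint's range is limited). The gripper opens to 85 mm and grips with 20 to 120 N. Pads are 22 mm wide; open, the fingers measure 114 mm over their backs; the gripper's body (76 mm by 85 mm) begins 54 mm behind the grasp point. The pads swing forward as they close: fully open they stand 13 mm farther back than shut.
Start: joints at [-1.265, 0.48, 1.596, -0, 1.065, -0.047], TCP at [0.225, -0.61, 0.245] pointing down, gripper open.
Joint ranges: [-2.75, 2.75], [-0.82, 2.05], [0.23, 2.67], [-1.56, 4.7], [0.09, 2.69], [-2.92, 2.92]. Speed limits (rad/s): [1.89, 1.89, 2.39, 3.01, 3.01, 3.01].

## Interface

Orientations are given as a rotation vector (axis times angle).
In Python, from bench import * gives the robot as it stands. The module is installed in compiled form; this text tells all that it offers.
- The arm moves only by the shell command python3 -m creep 'ROWS' [OPENING] [FORCE]. ROWS is JSON, a list of rows, each a list of 4 numbers: the shift along the tool's x, y, z in cm, then the turn about the tool's z in rad. In form: [[tx, ty, tz, turn], ...]. A call has 1 to 10 rows; each row shifts and turns the commanded pose from where the row before left it, along the tool's axes as they then stand; what a row does not reach is not made up. A row lasts 1/8 s, in which the tool goes at most 62.5 mm and 10.7 degrees, less where a joint would pass 70% of its speed; a pose out of reach is approached as far as the arm can. A call is refused whole if a number of a shift passes 6.25 or a number of a turn 0.188, either way. A call with a gripper value outside its range is refused whole. OPENING is the closure in counts, from 0 (fully open) to 255 (shut), set as the call begins (- or left out, the last holds). The fingers move at their own pace and stop on an object; FORCE is the grip in N (left out, the last holds). Time passes only in rows, so rows that do not move let the fingers close. It gives the time, the measured TCP pose, the force and the opening at its end, in the units of the state.
- get_state(): the state, without advancing time (a new reading comes with each control period).
- capture(name): name is "scene" or "top" or "wrist"; returns a dict with "color" (400x640x3 uint8, blue, green, red), "range_z" (400x640 float32, m along the optical axis (not along the pixel's ray), 0 where there is no reading), "vertical_fov" (degrees; the focal length in pixels is half the picture's height over the tangent of half this angle, whatever the lens; pixels are square), "cx", "cy" (the principal point, pixels), "R" (3x3) and "t" (3): a world point X has camera coordinates R X + t. Camera axes: x right, y down, z forward; pixel columns grow to the right and rows downward; lengths in m; the calibration is good to about 2 mm. A picture is of the moment at which its call begins.
- close_job(): hands the job in, once; it reports no verdict.
The state is a dict: "clock": time; "q": joint angles; "qvel": joint speeds; "joint_efforts": joint torques, N m; "position": TCP position; "ee_rot": TCP orientation; "wrist_force": force on the tool from outside, world axes, zero at the start; "wrist_torque": the same for the moment, N m; "width": finger opening in m.
Only numpy, scipy, OpenCV 4.12 (cv2) and the standard library are available. Lean on these libraries where they do the work, as an engineer would, in place of code of your own. Each camera call takes 0.05 s, during which the arm holds its last target. There are 200 camera calls.

## Working session

There is one attempt and no reset: what is moved stays moved. The work goes in short steps, Python scripts to look and compute and a shell command to move; the robot and the scene stay as the last step left them, time stands still between calls to the robot, and variables do not carry over. Pictures are saved under pics/ and viewed, on a budget of 10 in all, crops included, one or two more only if the job needs it, and the job is handed in when it is done.

```bash
mkdir -p pics; cat > h.py <<'E'
from bench import *
import numpy as np, cv2
def f(c): return c["color"].shape[0]/2/np.tan(np.radians(c["vertical_fov"])/2)
def pts(c):
    h,w=c["range_z"].shape; u,v=np.meshgrid(np.arange(w),np.arange(h)); z=c["range_z"]
    P=np.stack([(u-c["cx"])*z/f(c),(v-c["cy"])*z/f(c),z],-1)
    return (P-c["t"])@c["R"]
def ray(c,u,v,zp):
    d=c["R"].T@np.array([(u-c["cx"])/f(c),(v-c["cy"])/f(c),1]); o=-c["R"].T@c["t"]
    return o+d*(zp-o[2])/d[2]
E
python3 - <<'E'
from h import *
a=capture("scene");b=capture("top")
cv2.imwrite("pics/s.png",a["color"]);cv2.imwrite("pics/t.png",b["color"])
for c in(a,b): print(-c["R"].T@c["t"],c["R"],f(c))
print(get_state())
E
```

```text
[-0.35632326 -0.89177165  0.90449908] [[ 0.69702495 -0.71694681  0.01197893]
 [-0.36041694 -0.36474641 -0.8585218 ]
 [ 0.61988374  0.5940937  -0.51263712]] 495.40896326601484
[ 0.19457599 -0.0475679   1.60652799] [[ 0.06327258 -0.99799523  0.00144849]
 [-0.97638736 -0.06220291 -0.20687801]
 [ 0.20655337  0.01167542 -0.97836567]] 505.54532998879023
{'clock': 0.1, 'q': array([-1.26460533e+00,  4.80741223e-01,  1.59679850e+00,  3.00489642e-05,
        1.06508783e+00, -4.65815081e-02]), 'qvel': array([ 0.00105031, -0.00070253, -0.00145338,  0.00032372,  0.00079614,
       -0.00051987]), 'joint_efforts': array([ 9.21342835e-04, -9.52254653e+01, -4.31040394e+01, -1.58221219e-04,
        5.16961911e-03,  2.88353669e-05]), 'position': array([ 0.22451274, -0.60963261,  0.24475927]), 'ee_rot': array([-3.09183883e+00, -5.51061647e-01,  1.69431219e-04]), 'wrist_force': array([-0.21745135, -0.18499305,  0.46615267]), 'wrist_torque': array([-0.0196913 , -0.00424686,  0.0244427 ]), 'width': 0.08548322321403957}
```

View pics/s.png

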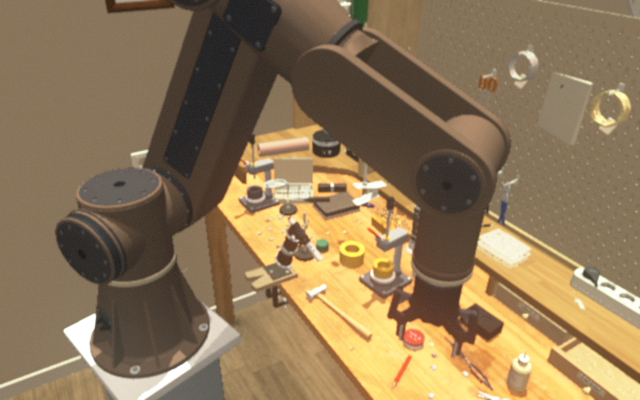

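View pics/t.png

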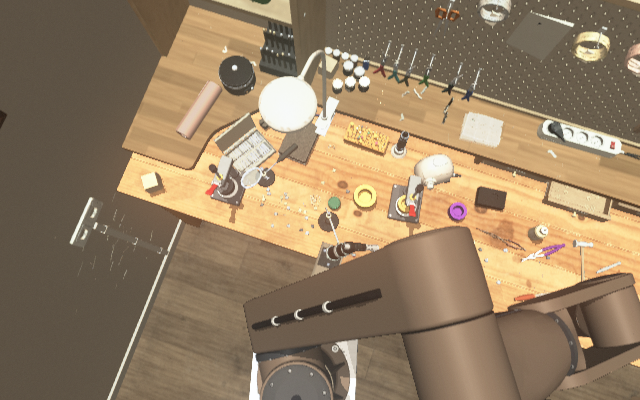

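The scene image shows a gauge over a brass die at (385,275) and one over a dark die at (257,198). The top image has them at (405,205) and (228,188). Look-alikes are the larger yellow ring at top (365,196) and the purple ring at top (458,211). I choose the small brass die under the gauge at top (405,205) and check it in a crop.

```bash
python3 - <<'E'
from h import *
a=capture("scene");b=capture("top")
A=cv2.resize(a["color"][185:305,330:430],None,fx=4,fy=4,interpolation=2)
B=cv2.resize(b["color"][165:245,350:430],None,fx=5,fy=5,interpolation=2)
B=cv2.copyMakeBorder(B,0,80,0,0,0)
cv2.imwrite("pics/c.png",np.hstack([A,B]))
P=pts(b);h=cv2.cvtColor(b["color"],cv2.COLOR_BGR2HSV)
roi=np.zeros(h.shape[:2],bool);roi[165:245,380:435]=1
red=((h[...,0]<6)|(h[...,0]>174))&(h[...,1]>150)&(h[...,2]>90)&roi
yel=(h[...,0]>20)&(h[...,0]<34)&(h[...,1]>150)&roi
for n,m in(("red",red),("yel",yel)):
    v,u=np.nonzero(m);q=P[m];print(n,len(u),u.mean(),v.mean(),np.median(q,0),q.min(0),q.max(0))
# heights map
z=P[...,2]
for lo,hi in((.10,.175),(.175,.32)):
    m=roi&(z>lo)&(z<hi);v,u=np.nonzero(m);print(lo,len(u),u.mean(),v.mean(),P[m].mean(0),P[m].max(0),P[m].min(0))
E
```

```text
red 55 411.7090909090909 210.85454545454544 [ 0.48945538 -0.28223778  0.20214088] [ 0.4757403  -0.3208663   0.01023349] [ 0.51555437 -0.27195804  0.21632705]<stdin>:12: RuntimeWarning: Mean of empty slice.
  ret = ret.dtype.type(ret / rcount)
  return _methods._mean(a, axis=axis, dtype=dtype,
  ret = um.true_divide(
Traceback (most recent call last):
ValueError: zero-size array to reduction operation minimum which has no identity
```

View pics/c.png

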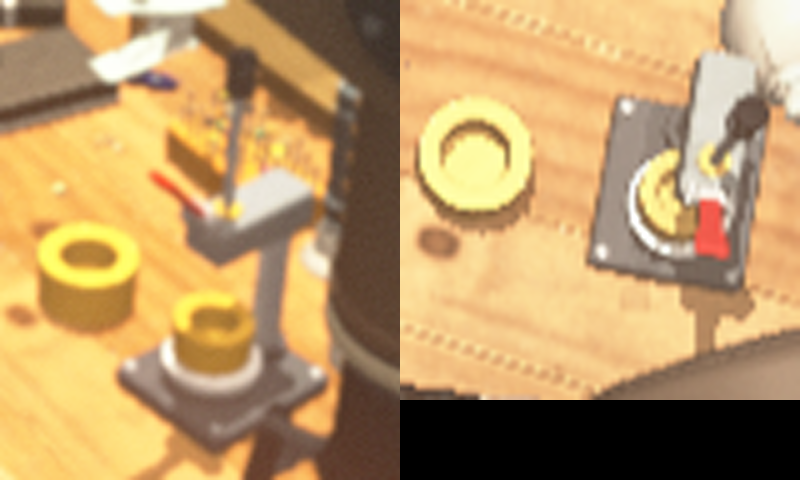

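The crop confirms the small brass die on the white table under this gauge. Its black knob is at top (419.6,188.6) and scene (390,204), with the red lever at top (412,210). Now knob and head axis.

```bash
python3 - <<'E'
from h import *
a=capture("scene");b=capture("top")
def R(c,u,v):
    return -c["R"].T@c["t"], c["R"].T@np.array([(u-c["cx"])/f(c),(v-c["cy"])/f(c),1])
o1,d1=R(b,419.6,188.6);o2,d2=R(a,390,203.7)
s=np.linalg.lstsq(np.stack([d1,-d2],1),o2-o1,rcond=None)[0]
print("tri",o1+s[0]*d1,o2+s[1]*d2)
for n,c,r in(("top",b,(165,245,380,435)),("scene",a,(185,305,355,430))):
    P=pts(c);h=cv2.cvtColor(c["color"],cv2.COLOR_BGR2HSV);roi=np.zeros(h.shape[:2],bool);roi[r[0]:r[1],r[2]:r[3]]=1
    z=P[...,2];g=(P[...,0]>.42)&(P[...,0]<.68)&(P[...,1]>-.40)&(P[...,1]<-.2)&roi
    red=((h[...,0]<8)|(h[...,0]>172))&(h[...,1]>150)&(h[...,2]>90)&g&(z>.15)
    knob=g&(h[...,2]<90)&(z>.2); head=g&(z>.145)&(z<.165)&(h[...,1]<90)
    base=g&(z>.009)&(z<.021)
    for k,m in(("red",red),("knob",knob),("head",head),("base",base)):
        if m.sum()<4: print(n,k,m.sum());continue
        q=P[m];print(n,k,len(q),q.mean(0).round(4),q.min(0).round(3),q.max(0).round(3),cv2.minAreaRect((q[:,:2]*1000).astype(np.float32)))
E
```

```text
tri [ 0.54185982 -0.29173152  0.25828027] [ 0.54118112 -0.29104037  0.25798028]
top red 53 [ 0.4914 -0.2818  0.198 ] [ 0.476 -0.291  0.174] [ 0.513 -0.273  0.214] ((494.4311218261719, -284.2457275390625), (18.14272117614746, 37.590545654296875), 76.34758758544922)
top knob 0
top head 263 [ 0.5696 -0.2896  0.1559] [ 0.511 -0.315  0.146] [ 0.611 -0.269  0.164] ((562.2118530273438, -291.16241455078125), (36.0704460144043, 98.83706665039062), 82.33739471435547)
top base 523 [ 0.5493 -0.2803  0.015 ] [ 0.442 -0.384  0.009] [ 0.678 -0.207  0.021] ((562.4201049804688, -298.39141845703125), (228.04957580566406, 173.36631774902344), 4.304113864898682)
scene red 8 [ 0.4837 -0.2876  0.1976] [ 0.472 -0.292  0.18 ] [ 0.499 -0.282  0.211] ((485.4537048339844, -286.88531494140625), (7.7428669929504395, 27.607797622680664), 85.80818939208984)
scene knob 39 [ 0.5344 -0.2949  0.2648] [ 0.53  -0.301  0.249] [ 0.539 -0.288  0.279] ((533.5931396484375, -294.87957763671875), (7.841353893280029, 12.37374496459961), 19.660287857055664)
scene head 266 [ 0.561  -0.2999  0.1536] [ 0.509 -0.317  0.145] [ 0.609 -0.274  0.165] ((558.1951293945312, -295.6862487792969), (36.3727912902832, 100.97749328613281), 84.102294921875)
scene base 560 [ 0.537  -0.3074  0.0143] [ 0.49  -0.35   0.009] [ 0.624 -0.237  0.02 ] ((561.6485595703125, -294.18609619140625), (100.35256958007812, 134.3489532470703), 82.02183532714844)
```

```bash
python3 -m creep '[[0,0,-4,0.158],[0,0,-4,0.158],[0,0,-4,0.158],[2.6,-3.5,0,0],[2.6,-3.5,0,0],[2.6,-3.5,0,0],[2.6,-3.5,0,0],[2.6,-3.5,0,0]]' 0 40; python3 -m creep '[[2.6,-3.5,0,0],[2.6,-3.5,0,0],[2.6,-3.5,0,0],[2.6,-3.5,0,0],[2.6,-3.5,0,0],[0,0,0,0],[0,0,0,0]]'
python3 - <<'E'
from h import *
s=get_state();print(s["position"],s["ee_rot"],s["q"])
c=capture("wrist");cv2.imwrite("pics/w1.png",c["color"]);print(-c["R"].T@c["t"],c["R"],f(c))
P=pts(c);z=P[...,2];h=cv2.cvtColor(c["color"],cv2.COLOR_BGR2HSV)
near=(np.hypot(P[...,0]-.541,P[...,1]+.292)<.03)&(z>.22)&(z<.3)
for k,m in(("knobtop",near&(z>np.percentile(z[near],98)-.004)) ,("head",(z>.15)&(z<.16)&(np.hypot(P[...,0]-.56,P[...,1]+.292)<.09)),
 ("red",((h[...,0]<8)|(h[...,0]>172))&(h[...,1]>150)&(z>.165)&(z<.23)&(np.hypot(P[...,0]-.491,P[...,1]+.286)<.05))):
    q=P[m];v,u=np.nonzero(m);print(k,len(q),u.mean(),v.mean(),q.mean(0),q.min(0),q.max(0),cv2.minAreaRect((q[:,:2]*1000).astype(np.float32)))
E
```

```text
clock: 1.3
position: [0.3756, -0.4508, 0.3654]
ee_rot: [3.136, -0.191, 0.0]
wrist_force: [1.1, -0.8, 0.3]
width: 0.0849
clock: 2.17
position: [0.5248, -0.294, 0.3652]
ee_rot: [3.136, -0.189, -0.001]
wrist_force: [0.4, -0.3, -0.4]
width: 0.0851
[ 0.52483359 -0.29398822  0.36520545] [ 3.13576271e+00 -1.89330749e-01 -5.95161198e-04] [-5.60825804e-01  3.15497595e-01  1.55427834e+00 -2.99852129e-04
  1.27209187e+00  1.13066817e+00]
[ 0.59597559 -0.30294798  0.49420101] [[-0.11996386 -0.99277731  0.00137183]
 [-0.95203399  0.11543216  0.28338438]
 [-0.28149593  0.03268985 -0.95900543]] 301.22112118243905
knobtop 521 309.8387715930902 183.98080614203454 [ 0.54358961 -0.29017192  0.27632621] [ 0.53375933 -0.29987399  0.27380134] [ 0.55262111 -0.28044793  0.27843676] ((543.3402709960938, -290.26702880859375), (19.50004005432129, 18.584171295166016), 77.6176986694336)
head 2293 313.19624945486265 131.155691234191 [ 0.5729931  -0.29438296  0.1551823 ] [ 0.52102186 -0.31564134  0.15000347] [ 0.61178189 -0.27073754  0.15986462] ((566.82373046875, -293.3417663574219), (35.99705123901367, 87.739013671875), 81.92335510253906)
red 506 312.0316205533597 215.46245059288538 [ 0.49124789 -0.28355862  0.19804583] [ 0.47694788 -0.29158301  0.17920974] [ 0.50764613 -0.27321186  0.2104277 ] ((493.02813720703125, -283.236083984375), (17.58781623840332, 30.68763542175293), 83.75045013427734)
```

View pics/w1.png

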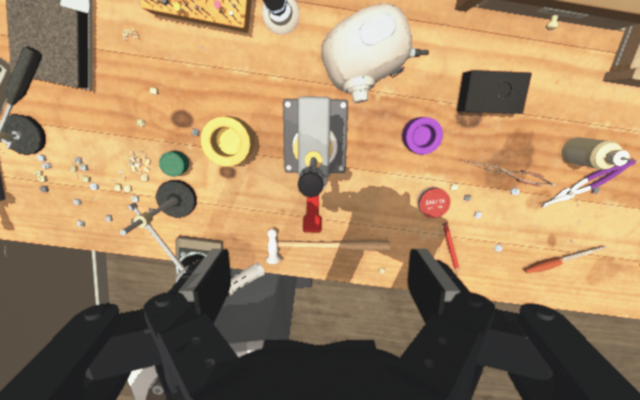

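Wrist view: knob at (310,184), lever pad at (312,220), no obstruction. The knob's centre is (0.5435,-0.290), its top is at 0.276, and the axis yaw is about -0.13, all matching the earlier estimate.

```bash
python3 -m creep '[[1.8,-0.6,0,0],[0,0,3,0],[0,0,3,0],[0,0,3,0],[0,0,1.9,0],[0,0,0,0]]' ; python3 -m creep '[[0,0,0,0],[0,0,0,0],[0,0,0,0],[0,0,0,0],[0,0,0,0],[0,0,0,0]]' 255 40
```

```text
clock: 2.98
position: [0.5433, -0.2903, 0.255]
ee_rot: [-3.135, 0.191, 0.003]
wrist_force: [-0.1, 0.6, 0.3]
width: 0.0855
clock: 3.72
position: [0.5438, -0.2899, 0.2564]
ee_rot: [-3.136, 0.19, -0.0]
wrist_force: [1.7, 5.3, 2.1]
width: 0.0189
```

```bash
python3 -m creep '[[0,0,1,0],[0,0,1,0],[0,0,1,0],[0,0,1,0],[0,0,0.7,0],[0,0,0,0]]' ; python3 -m creep '[[0,0,0.2,0],[0,0,0.2,0],[0,0,0,0]]'; python3 -m creep '[[0,0,0.2,0],[0,0,0.2,0],[0,0,0,0]]'
```

```text
clock: 4.47
position: [0.5438, -0.2899, 0.2086]
ee_rot: [-3.135, 0.19, 0.0]
wrist_force: [3.3, 4.6, -3.5]
width: 0.0188
clock: 4.85
position: [0.5438, -0.2899, 0.205]
ee_rot: [-3.135, 0.19, -0.0]
wrist_force: [3.5, 4.6, -2.8]
width: 0.0191
clock: 5.22
position: [0.5438, -0.2899, 0.201]
ee_rot: [-3.135, 0.19, -0.0]
wrist_force: [3.3, 4.2, -2.3]
width: 0.019
```

```bash
python3 -m creep '[[0,0,0.2,0],[0,0,0.2,0],[0,0,0,0]]'; python3 -m creep '[[0,0,0.2,0],[0,0,0.1,0],[0,0,0,0]]'; python3 - <<'E'
from h import *
c=capture("wrist");a=capture("scene")
W=cv2.resize(c["color"][80:280,220:420],None,fx=2,fy=2);A=cv2.resize(a["color"][180:300,330:430],None,fx=4,fy=3.334)
cv2.imwrite("pics/w2.png",np.hstack([W,A]))
E
```

```text
clock: 5.6
position: [0.5438, -0.2899, 0.197]
ee_rot: [-3.135, 0.19, -0.0]
wrist_force: [3.8, 4.2, -2.1]
width: 0.0188
clock: 5.98
position: [0.5438, -0.2899, 0.1941]
ee_rot: [-3.135, 0.19, -0.0]
wrist_force: [3.9, 5.0, -0.5]
width: 0.0187
```

View pics/w2.png

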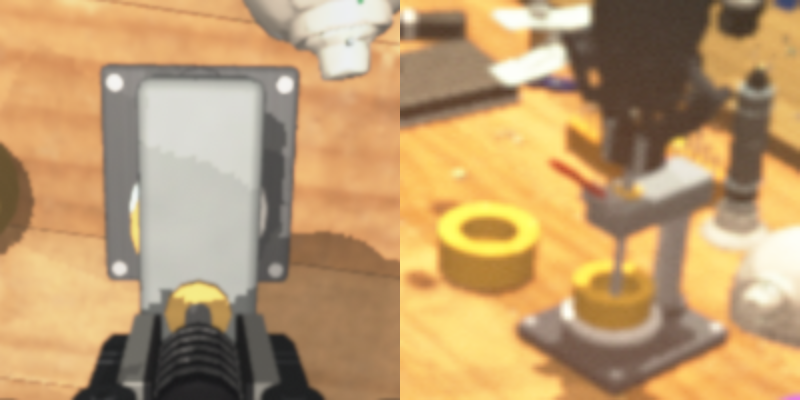

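The knob is between the pads, and the probe tip has entered the bore (about (615,285) in the right half). The lever is still up. I'll continue down in small steps.

```bash
python3 -m creep '[[0,0,0.15,0],[0,0,0.15,0],[0,0,0,0]]'; python3 -m creep '[[0,0,0.15,0],[0,0,0.15,0],[0,0,0,0]]'
```

```text
clock: 6.45
position: [0.5438, -0.2899, 0.1911]
ee_rot: [-3.135, 0.19, -0.0]
wrist_force: [3.3, 3.7, -1.4]
width: 0.0186
clock: 6.82
position: [0.5438, -0.2899, 0.1881]
ee_rot: [-3.135, 0.19, -0.0]
wrist_force: [2.7, 5.4, -1.6]
width: 0.0192
```

```bash
python3 -m creep '[[0,0,0.15,0],[0,0,0.1,0],[0,0,0,0]]'
```

```text
clock: 7.2
position: [0.5438, -0.2899, 0.1857]
ee_rot: [-3.136, 0.19, -0.0]
wrist_force: [2.9, 4.3, -1.2]
width: 0.0188
```

```bash
python3 -m creep '[[0,0,0.15,0],[0,0,0.1,0],[0,0,0,0]]'
```

```text
clock: 7.58
position: [0.5439, -0.29, 0.1851]
ee_rot: [3.136, -0.19, 0.002]
wrist_force: [-5.8, 9.4, 27.3]
width: 0.0189
```

```bash
python3 -m creep '[[0,0,0.15,0],[0,0,0.1,0],[0,0,0,0]]'
```

```text
clock: 7.95
position: [0.5441, -0.2901, 0.1846]
ee_rot: [3.135, -0.19, 0.004]
wrist_force: [-14.1, 14.5, 57.3]
width: 0.0189
```

Firm contact at TCP z about 0.185, so knob middle about 0.190, within the given 183–207 mm. I'll relieve the force, then release.

```bash
python3 -m creep '[[0,0,-0.2,0],[0,0,-0.2,0],[0,0,0,0],[0,0,0,0]]'; python3 -m creep '[[0,0,0,0],[0,0,0,0],[0,0,0,0],[0,0,0,0],[0,0,0,0],[0,0,0,0]]' 0; python3 -m creep '[[0,0,-2,0],[0,0,-4,0],[0,0,-4,0],[-2,0,-2,0],[-4.4,0,0,0],[0,0,0,0]]'
python3 - <<'E'
from h import *
c=capture("wrist");a=capture("scene")
W=cv2.resize(c["color"][80:280,220:420],None,fx=2,fy=2);A=cv2.resize(a["color"][180:300,330:430],None,fx=4,fy=3.334)
cv2.imwrite("pics/w3.png",np.hstack([W,A]))
P=pts(c);z=P[...,2];h=cv2.cvtColor(c["color"],cv2.COLOR_BGR2HSV)
m=(np.hypot(P[...,0]-.5435,P[...,1]+.290)<.02)&(z>.185)&(z<.3);print("knob top",m.sum(),np.percentile(z[m],[50,90,97]))
t=m&(z>np.percentile(z[m],97)-.004);print(P[t].mean(0))
m=((h[...,0]<8)|(h[...,0]>172))&(h[...,1]>150)&(z>.165)&(z<.23)&(np.hypot(P[...,0]-.491,P[...,1]+.286)<.05)
q=P[m];print("red",len(q),q.mean(0),q.min(0),q.max(0))
E
```

```text
clock: 8.45
position: [0.5438, -0.29, 0.1855]
ee_rot: [-3.136, 0.19, -0.001]
wrist_force: [-0.5, 6.2, 11.1]
width: 0.0189
clock: 9.2
position: [0.5436, -0.2902, 0.1848]
ee_rot: [-3.136, 0.19, 0.0]
wrist_force: [-0.2, -0.0, -0.4]
width: 0.0854
clock: 9.95
position: [0.4778, -0.2819, 0.3053]
ee_rot: [-3.136, 0.192, 0.001]
wrist_force: [-0.5, 0.6, 0.3]
width: 0.0855
knob top 609 [0.20495249 0.20595817 0.20638668]
[ 0.54317475 -0.29010353  0.20500537]
red 1050 [ 0.49416164 -0.28367698  0.19464443] [ 0.4753531  -0.292395    0.17069193] [ 0.51644323 -0.27264226  0.21071116]
```

View pics/w3.png

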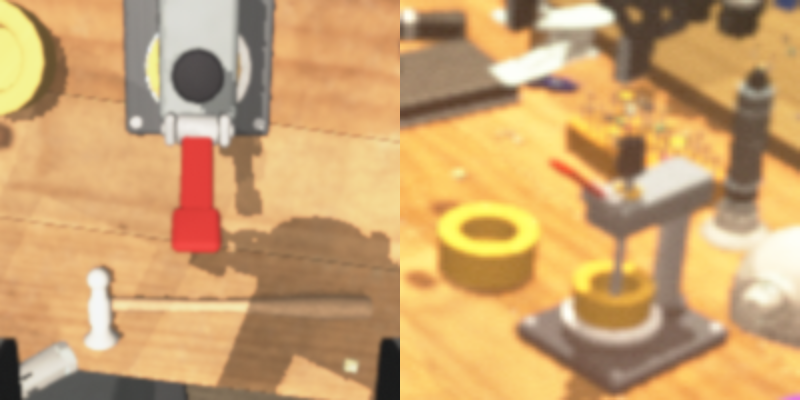

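Knob top measured at 0.205, so the probe stayed at the bottom, with the tip in the bore. The lever is up, with its pad at left-half (196,230). I'll close the fingers and press it.

```bash
python3 -m creep '[[0.2,0,0,0],[0,0,0,0],[0,0,0,0],[0,0,0,0],[0,0,0,0],[0,0,0,0]]' 255; python3 -m creep '[[0,0,4,0],[0,0,3.5,0],[0,0,1,0],[0,0,1,0],[0,0,1,0],[0,0,1,0],[0,0,0.6,0],[0,0,0,0]]'
```

```text
clock: 10.8
position: [0.4821, -0.2827, 0.3048]
ee_rot: [3.136, -0.19, 0.0]
wrist_force: [-1.3, -0.3, 0.2]
width: 0.0001
clock: 11.8
position: [0.4819, -0.2826, 0.1833]
ee_rot: [-3.135, 0.19, 0.001]
wrist_force: [0.3, -1.3, 0.6]
width: 0.0
```

```bash
python3 -m creep '[[0,0,0.2,0],[0,0,0.2,0],[0,0,0,0]]'
```

```text
clock: 12.18
position: [0.4821, -0.2828, 0.1802]
ee_rot: [3.136, -0.19, 0.001]
wrist_force: [-2.2, -0.2, 6.8]
width: -0.0003
```

```bash
python3 -m creep '[[0,0,0.1,0],[0,0,0,0]]';python3 -m creep '[[0,0,-3,0],[0,0,-4,0],[0,0,-4,0],[-2,0,-1,0],[0,0,0,0],[0,0,0,0]]'
python3 - <<'E'
from h import *
c=capture("wrist");a=capture("scene")
W=cv2.resize(c["color"][80:280,220:420],None,fx=2,fy=2);A=cv2.resize(a["color"][180:300,330:430],None,fx=4,fy=3.334)
cv2.imwrite("pics/w4.png",np.hstack([W,A]))
P=pts(c);z=P[...,2];h=cv2.cvtColor(c["color"],cv2.COLOR_BGR2HSV)
m=(np.hypot(P[...,0]-.5435,P[...,1]+.290)<.02)&(z>.185)&(z<.3);print("knob top",m.sum(),np.percentile(z[m],[50,90,97]))
m=((h[...,0]<8)|(h[...,0]>172))&(h[...,1]>150)&(z>.14)&(z<.23)&(np.hypot(P[...,0]-.491,P[...,1]+.286)<.06)
q=P[m];print("red",len(q),q.mean(0),q.min(0),q.max(0))
E
```

```text
clock: 12.42
position: [0.4822, -0.2828, 0.1797]
ee_rot: [3.135, -0.19, 0.001]
wrist_force: [-4.3, 1.1, 16.2]
width: -0.0001
clock: 13.18
position: [0.4618, -0.2801, 0.2979]
ee_rot: [-3.135, 0.191, 0.001]
wrist_force: [0.1, 0.7, -0.0]
width: -0.0002
knob top 695 [0.20493896 0.20597752 0.20645748]
red 1048 [ 0.4838454  -0.28246643  0.16627962] [ 0.45775311 -0.29199338  0.16308412] [ 0.51261554 -0.27013057  0.16881856]
```

View pics/w4.png

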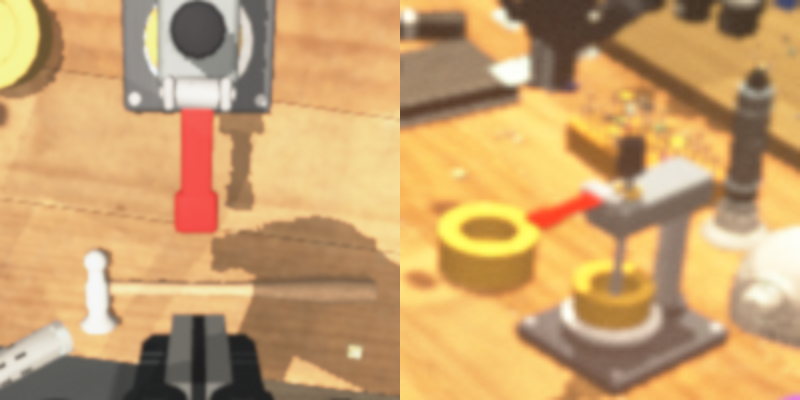

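The lever is level (red z 0.166 throughout, pad at left-half (196,210)), the knob top is unchanged at 0.205, and the arm is clear. Handing in.

```bash
python3 -c "
from bench import *
print(close_job())"
```

```text
the job is handed in; nothing more can be done
None
```

I lowered the brass-die gauge's probe by its knob until it stopped firmly, released it, then pressed its red lever down with closed fingertips and backed away. I handed the job in at about 13 s; no verdict is reported.

- **Probe:** Contact came with the knob's middle at about 0.190 m, inside the given range. The force peaked at 57 N and I eased it to 11 N before letting go. The picture showed the tip inside the bore.
- **Lever:** It measured level at 0.166 m, as stated for locked. The knob's top stayed at 0.205 m before and after the press, so the probe did not move.
- **Clearance:** The arm was clear, with about 0 N on the wrist at the end. The other gauge was never approached, and I did not re-measure it.
- **Odd reading:** While the probe slid down, the vertical wrist force read slightly negative, not the roughly +2.5 N expected from friction. The pictures showed the knob following the fingers, so I carried on.

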